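# Start the resin curing box and hold its viewing shutter open at the mark

## Task

Start the resin curing box: press its green button fully down and let it come up again. Then pull the viewing shutter, which has a black handle, out until the yellow pointer stands beside the red band on the scale, within the band's width, and keep it there so that the pendants can be watched: the shutter springs shut if let go, so the program finishes while still holding it. Leave the thread ball, the tape roll and the mint scissors where they are.

Things in the scene. Friction and masses are not known exactly. Their poses are not given: they have to be found in the camera images.
- lamp: White resin curing box fixed on the table, 240 mm along its own x, 150 mm along its own y, top at z = 50 mm; yaw up to 0.35 rad either way. Origin at the centre of its underside. Its -x side is the front, with the green button at the left (+y) corner; the far half of its top is a window covered by the shutter, between two rails along x, 57 mm above the table, at y = +55 and -55 mm.
- start_top (a point): Centre of the top face of the green push button (24 mm diameter, in a dark housing on the box's top deck, at x = -93 mm, y = +45 mm in the box's frame). It is pressed straight down.
- start (a joint): Travel of the green button in m: 0 up, 0.006 fully down. A spring pushes it up again; fully down takes 5 N.
- grip (a point): Grip point of the shutter's black handle: an upright tab, 12 mm thick along the box's x, 40 mm wide along its y, on the middle of the shutter's front edge. The point is in the tab's middle, 12 mm below its top edge, 24 mm above the shutter plate, 78 mm above the table. It moves with the shutter; shut, it is at x = +18 mm, y = 0 in the box's frame.
- shutter (a joint): How far the grey viewing shutter is pulled out in m: 0 shut (where it starts), at most 0.085; it slides level in the box's own -x direction (towards its front). A spring pulls it shut with 3 N at 0, growing by 0.6 N per 10 mm.
- pointer (a point): Tip of the yellow pointer on the shutter's right (-y) edge, 60 mm to the -y side of the handle's middle and 60 mm above the table; it has the same x in the box's frame as the handle's middle.
- mark: Red band: a rider 12 mm wide along the box's x, 11 mm deep and 8 mm high, fixed on the scale at the right (-y) side of the box's top, its axes those of the box; origin at the centre of its underside. It is set 30 to 65 mm in front of the shut pointer. The pointer is at the mark when its tip has the same x in the box's frame, 6 mm either way.
- ball: White ball of crochet thread, 85 mm across, 79 mm high, loose, standing to the right of the box. Origin under its centre. Bystander.
- tape: Yellow patterned paper tape roll, 41 mm across and 15 mm high, lying loose in front of the box. Origin under its centre. Bystander.
- snips: Mint-green scissors, 57 x 141 x 10 mm, lying loose in front of the box to the right. Origin under their centre. Bystander.

How it is judged:
On the way, in this order (a step that is already met when the one before it is completed fails the run):
1. the green button is pressed fully down (value of joint start above 0.005 m), for 0.05 s.
2. the green button has come up again (value of joint start below 0.0015 m), for 0.1 s.
3. the fingers hold the shutter with the pointer within the red band (x of pointer in the frame of mark between -0.006 and 0.006 m and contact force between the fingers and shutter above 2 N), for 0.5 s.
At the end, for the whole second after the job is handed in: The fingers still hold the shutter (more than 2 N) and the pointer stands still within the red band, 6 mm either way of its middle; the green button is up (all of step 3 and value of joint start below 0.0015 m and velocity of joint shutter between -0.005 and 0.005 m/s); the arm keeps its last pose, push and grip.
It fails at once if the thread ball is moved more than 20 mm (distance of ball from where it was at the start of the episode above 0.02 m).
It fails at once if the tape roll is moved more than 20 mm (distance of tape from where it was at the start of the episode above 0.02 m).
It fails at once if the pair of scissors is moved more than 20 mm (distance of snips from where it was at the start of the episode above 0.02 m).
It also fails if it takes over 43 s, if anything falls off the work surface, if the arm or the gripper's body presses on something with over 40 N, if the wrist force passes 120 N, or if a joint passes its speed limit or range.

## Robot

A 7-joint arm with a two-finger parallel gripper is mounted at the origin on a cart in front of the work surface, level with it; the furniture and walls round the work are solid. World frame = base frame: x ahead of the robot, y to its left, z up, the work surface at z = 0. Lengths are in m, angles in rad, forces in N, time in s.
With the tool pointing down it reaches from about 0.4 to 0.9 m from the base axis. Payload 5.6 kg.
Tool frame: the origin (TCP) lies midway between the tips of the shut fingers; the grasp point (between the pads) lies 19 mm behind it; z points along the fingers, y is the line along which they close (so a half turn about z gives the same grasp; the last joint's range is limited). The gripper opens to 92 mm and grips with 3 to 60 N. Pads are 20 mm wide; open, the fingers measure 128 mm over their backs; the gripper's body (75 mm by 189 mm) begins 69 mm behind the grasp point.
Start: joints at [-1.368, 0.468, -0.012, 1.603, 0.006, 1.071, -0.056], TCP at [0.158, 0.63, 0.215] pointing down, gripper open.
Joint ranges: [-2.53, 2.53], [-0.31, 2.02], [-1.57, 1.55], [0.28, 2.44], [-1.29, 4.43], [0.15, 1.84], [-2.92, 2.92]. Speed limits (rad/s): [2.57, 2.57, 3.14, 3.14, 3.14, 3.14, 3.14].

## Interface

Orientations are given as a 3x3 rotation matrix whose columns are the frame's x, y, z axes.
In Python, from station import env, effector, solver, viewer, workorder, search_frame, tip_of gives the robot as it stands. Calls block until the motion is done:
- env.reach(position, orientation): joint-space move of the TCP to a pose.
- env.movel(position, frame=None, rate=0.15): straight line of the TCP; frame=None keeps the orientation; rate is the mean speed in m/s.
- env.goto_joints(angles): joint-space move.
- effector.release() and effector.grasp(squeeze=None): open the fingers fully, or close them until they stop; squeeze is the grip in N (None keeps the last).
- env.pause(seconds).
- solver.inverse_kinematics(position, orientation): joint angles nearest the present ones, or None.
- env.sense(): the state.
- viewer.read_camera(name): name is "scene" or "side" or "wrist"; returns (picture, depth): 480x640x3 uint8, red, green, blue; 480x640 float32, m along the optical axis (not along the pixel's ray), 0 where there is no reading.
- viewer.camera_info(name): a dict with "intrinsics" (3x3 intrinsics, pixels), "eye" and "rotation" of the camera in the world; the wrist camera has in their place "T_tool_cam" (4x4, takes a point from camera to tool coordinates, whose origin is the TCP and whose axes are the flange's). Camera axes: x right, y up, looking along -z (the intrinsics and any distortion apply to the point x, -y, -z); pixel columns grow to the right and rows downward; lengths in m; the calibration is good to about 2 mm. The wrist camera is an equidistant fisheye: a pixel r from the principal point sees the ray r / f radians off the axis. A picture is of the moment at which its call begins: read the wrist's pose just before it. camera_info takes no time and is no camera call.
A pose or a line that the arm cannot do raises env.PlanningError and nothing moves.
- workorder.finish_job(): hands the job in; it is judged then, once.
Trained networks look in the newest picture that a camera, given by its name, has taken for a name from the list of things; names that differ only in an ending like _2 or _b are one class to them, and where a whole thing is asked for, a point or a joint stands for the part that bears it (a point fixed in the world has none). Each returns a list of dicts, best first, with "score" (0 to 1); they miss things now and then, are a little off and sometimes report something else, mostly with a low value. They report only what shows in the picture. A call takes as long as a camera call.
- search_frame(camera, name): "at" ([x, y, z] in m, in world coordinates, good to about 4 mm: the middle of the surface that is visible of it).
- tip_of(camera, name): "at" ([x, y, z] in m, in world coordinates, good to about 4 mm: a listed point, or the origin of a listed thing).
The state is a dict: "t": time; "joint_positions": joint angles; "joint_velocities": joint speeds; "tau": joint torques, N m; "ee_pos": TCP position; "tcp_rot": TCP orientation; "wrist_force": force on the tool from outside, world axes, zero at the start; "moment": the same for the moment, N m; "gripper_width": finger opening in m; "grasp_force": force on a finger pad.
Only numpy, scipy, OpenCV 4.12 (cv2) and the standard library are available. Lean on these libraries where they do the work, as an engineer would, in place of code of your own. Each camera call takes 0.05 s, during which the arm holds its last target. There are 200 camera calls.

## Working session

There is one attempt and no reset: what is moved stays moved. The work goes in short steps, each a Python script; the robot and the scene stay as the last script left them, time stands still between calls to the robot, and variables do not carry over. Pictures are saved under pics/ and viewed, at most 10 in all, crops included, and the job is handed in when it is done.

```bash
mkdir -p pics; ls
python3 - <<'E'
from station import *
import cv2,numpy as np
for c in("scene","side"):
    p,d=viewer.read_camera(c); cv2.imwrite(f"pics/{c}0.png",p[...,::-1]); np.savez(f"{c}0.npz",p=p,d=d)
    i=viewer.camera_info(c); print(c,i)
    for n in("lamp","start_top","grip","pointer","mark","ball","tape","snips"):
        r=tip_of(c,n)[:2]; print(n,[(np.round(x["at"],3).tolist(),round(x["score"],2)) for x in r])
s=env.sense();print(s["t"],s["ee_pos"],s["tcp_rot"],s["gripper_width"])
E
```

```text
pics
scene {'intrinsics': array([[447.18262011,   0.        , 325.91987648],
       [  0.        , 447.18262011, 242.76591465],
       [  0.        ,   0.        ,   1.        ]]), 'eye': array([0.23277229, 0.41173836, 0.6955041 ]), 'rotation': array([[-0.84036347,  0.4121333 , -0.35204457],
       [-0.54195956, -0.62894496,  0.55741195],
       [ 0.00831137,  0.65922256,  0.75190195]])}
lamp [([0.584, 0.013, 0.002], 0.58), ([0.488, 0.054, 0.076], 0.37)]
start_top [([0.485, 0.05, 0.071], 0.53)]
grip [([0.601, 0.017, 0.079], 0.86)]
pointer [([0.604, -0.041, 0.054], 0.97)]
mark [([0.554, -0.054, 0.048], 0.44), ([0.607, -0.039, 0.056], 0.2)]
ball [([0.606, -0.04, 0.056], 0.18)]
tape [([0.413, 0.02, -0.002], 0.62)]
snips [([0.438, -0.109, 0.002], 0.78), ([0.602, 0.018, 0.076], 0.16)]
side {'intrinsics': array([[584.26676568,   0.        , 316.6033582 ],
       [  0.        , 584.26676568, 232.86475091],
       [  0.        ,   0.        ,   1.        ]]), 'eye': array([ 0.15867208, -0.68289032,  0.52677209]), 'rotation': array([[ 0.86382013,  0.26208025, -0.43026587],
       [-0.5037915 ,  0.44429844, -0.74080566],
       [-0.00298408,  0.85668713,  0.51582774]])}
lamp [([0.589, 0.016, -0.001], 0.8)]
start_top [([0.488, 0.049, 0.08], 0.46)]
grip [([0.598, 0.018, 0.077], 0.59)]
pointer [([0.608, -0.043, 0.058], 0.82)]
mark [([0.554, -0.055, 0.052], 0.62)]
ball [([0.616, -0.11, -0.003], 0.92)]
tape [([0.416, 0.022, 0.001], 0.8)]
snips [([0.434, -0.109, 0.001], 0.96)]
0.9 [0.15823115 0.63046684 0.21463772] [[-9.69924015e-01  2.43407887e-01  6.99585949e-05]
 [ 2.43407892e-01  9.69924014e-01  7.46829390e-05]
 [-4.96761048e-05  8.94652502e-05 -9.99999995e-01]] 0.09188928123344986
```

View images.

View pics/scene0.png

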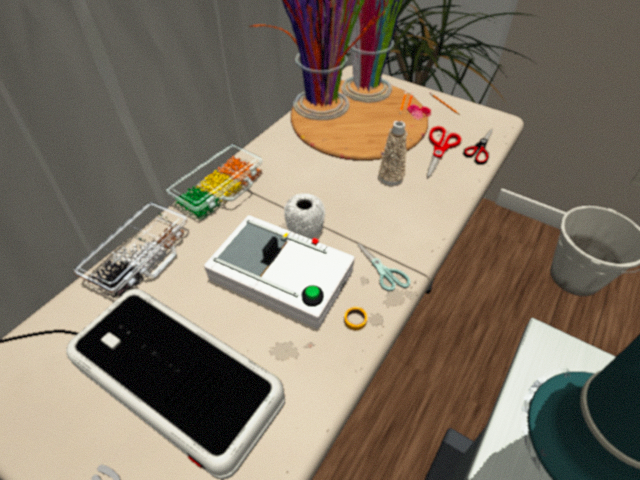

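View pics/side0.png

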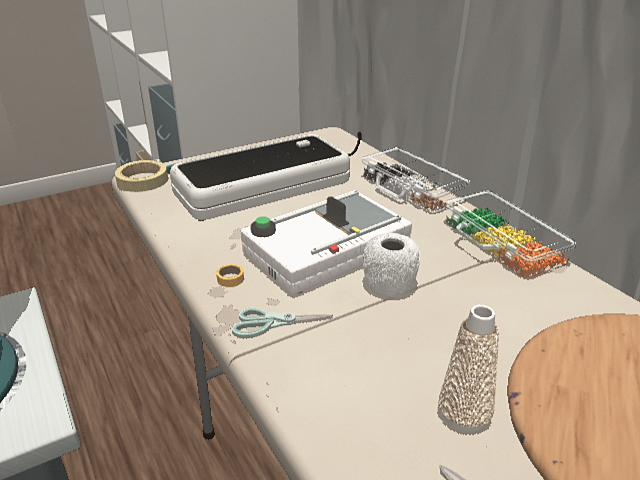

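```bash
cat > h.py <<'E'
from station import *
import numpy as np,cv2
def world(c,d,uv):
    i=viewer.camera_info(c);K=i["intrinsics"];u,v=uv
    p=np.array([(u-K[0,2])/K[0,0]*d,-(v-K[1,2])/K[1,1]*d,-d]);return i["eye"]+i["rotation"]@p
def orient(yaw,s=1):
    y=s*np.array([np.cos(yaw),np.sin(yaw),0]);z=np.array([0,0,-1.]);return np.column_stack([np.cross(y,z),y,z])
def blobs(c,p,d,xy):
    h=cv2.cvtColor(p,cv2.COLOR_RGB2HSV).astype(int);H,S,V=h[...,0],h[...,1],h[...,2]
    M=dict(green=(abs(H-65)<15)&(S>120),red=((H<6)|(H>174))&(S>150)&(V>100),yellow=(abs(H-26)<7)&(S>110)&(V>100),black=(V<60))
    for n,m in M.items():
        k,l,st,ce=cv2.connectedComponentsWithStats(m.astype(np.uint8))
        for j in range(1,k):
            if st[j,4]<6: continue
            vs,us=np.where(l==j); P=np.array([world(c,d[v,u],(u,v)) for u,v in zip(us,vs) if d[v,u]>0]) if len(us)<3000 else []
            if len(P)and np.linalg.norm(np.median(P,0)[:2]-xy)<.15: print(c,n,st[j,4],ce[j].round(1),np.median(P,0).round(4),"z90",np.percentile(P[:,2],90).round(4),"top mean",P[P[:,2]>np.percentile(P[:,2],60)].mean(0).round(4))
E
python3 - <<'E'
from h import *
for c in("scene","side"):
    f=np.load(f"{c}0.npz");blobs(c,f["p"],f["d"],[.57,.0])
# fit from nets
B=np.array([[0,0],[-.093,.045],[.018,0],[.018,-.06]])
W=np.array([[.587,.0145],[.4865,.0495],[.5995,.0175],[.606,-.042]])
b=B-B.mean(0);w=W-W.mean(0);yaw=np.arctan2((b[:,0]*w[:,1]-b[:,1]*w[:,0]).sum(),(b*w).sum());R=np.array([[np.cos(yaw),-np.sin(yaw)],[np.sin(yaw),np.cos(yaw)]])
o=W.mean(0)-R@B.mean(0);print(yaw,o,(W-(B@R.T+o)).round(4),"mark in box",R.T@([.554,-.0545]-o))
for s in(1,-1):
    for x in ([.487,.05,.12],[.6,.0175,.06],[.55,.012,.06]): print(s,solver.inverse_kinematics(np.array(x),orient(yaw,s)))
E
```

```text
scene green 176 [312.  292.3] [0.4848 0.0549 0.0708] z90 0.0728 top mean [0.4867 0.0536 0.0725]
scene red 31 [314.6 240.5] [ 0.5523 -0.0543  0.0579] z90 0.0597 top mean [ 0.5525 -0.0541  0.0594]
scene yellow 17 [285.2 234.8] [ 0.6062 -0.0331  0.0608] z90 0.0622 top mean [ 0.6066 -0.0341  0.0619]Traceback (most recent call last):
  File "<stdin>", line 3, in <module>
  File "h.py", line 15, in blobs
    vs,us=np.where(l==j); P=np.array([world(c,d[v,u],(u,v)) for u,v in zip(us,vs) if d[v,u]>0]) if len(us)<3000 else []
                                      ~~~~~^^^^^^^^^^^^^^^^
  File "h.py", line 4, in world
    i=viewer.camera_info(c);K=i["intrinsics"];u,v=uv
ValueError: time passes only in moves, steps and waits
```

```bash
sed -i 's/^    i=viewer.camera_info(c);K/    i=info(c);K/; s/^def world/import functools\ninfo=functools.cache(viewer.camera_info)\ndef world/; s/,black=(V<60)//' h.py
python3 - <<'E'
from h import *
f=np.load("side0.npz");blobs("side",f["p"],f["d"],[.57,.0])
B=np.array([[0,0],[-.093,.045],[.018,0],[.018,-.06]])
W=np.array([[.587,.0145],[.4865,.0515],[.5995,.0175],[.606,-.042]])
b=B-B.mean(0);w=W-W.mean(0);yaw=np.arctan2((b[:,0]*w[:,1]-b[:,1]*w[:,0]).sum(),(b*w).sum());R=np.array([[np.cos(yaw),-np.sin(yaw)],[np.sin(yaw),np.cos(yaw)]])
o=W.mean(0)-R@B.mean(0);print(yaw,o,(W-(B@R.T+o)).round(4),"mark in box",R.T@([.554,-.0545]-o))
for s in(1,-1):
    for x in ([.487,.05,.12],[.6,.0175,.06],[.55,.012,.06]): print(s,solver.inverse_kinematics(np.array(x),orient(yaw,s)))
E
```

```text
side green 12 [258.6 218.9] [0.4816 0.0544 0.0714] z90 0.0723 top mean [0.4812 0.0532 0.0721]
side green 8 [266.9 218.6] [0.4927 0.048  0.0717] z90 0.0727 top mean [0.4922 0.044  0.0726]
side red 33 [333.6 247. ] [ 0.5523 -0.0576  0.0574] z90 0.0584 top mean [ 0.5501 -0.0567  0.0583]
side yellow 26 [355.6 229.1] [ 0.606  -0.0347  0.0604] z90 0.0612 top mean [ 0.6056 -0.0353  0.0611]
side yellow 14 [240.8 270.7] [0.43   0.0135 0.0147] z90 0.0156 top mean [0.4288 0.0134 0.0154]
0.09182539349850095 [0.5835961  0.01541588] [[ 0.0034 -0.0009]
 [-0.0004 -0.0002]
 [-0.002   0.0004]
 [-0.001   0.0007]] mark in box [-0.03588245 -0.06690746]
1 [-0.65288791  0.36269847  0.57936404  2.09866155 -0.28700144  0.75625897
  0.19939658]
1 [-0.47927709  0.62694028  0.52887204  1.86159019 -0.43887621  0.77067696
  0.37942208]
1 [-0.48977826  0.5558987   0.5211935   1.98496177 -0.41681775  0.70628241
  0.38070996]
-1 [-1.14466214  0.74725539  1.35145677  2.12112026 -0.88040707  1.03599858
 -2.36580885]
-1 [-0.91896811  1.0877174   1.33369633  1.88649204 -1.15802163  1.22180882
 -2.21469527]
-1 [-0.96610149  1.02661443  1.33599946  2.01008323 -1.13850951  1.15892503
 -2.16324748]
```

```bash
cat >> h.py <<'E'
YAW=.092
E
python3 - <<'E'
from h import *
effector.grasp(10)
env.reach(np.array([.4865,.0515,.14]),orient(YAW))
s=env.sense();print(s["t"],s["ee_pos"],s["gripper_width"],s["wrist_force"].round(2))
p,d=viewer.read_camera("wrist");cv2.imwrite("pics/w1.png",p[...,::-1])
for n in("start_top","grip","pointer","mark"):
    r=tip_of("wrist",n)[:2]; print(n,[(np.round(x["at"],3).tolist(),round(x["score"],2)) for x in r])
E
```

```text
4.625 [0.48665336 0.05265954 0.13999388] 0.0007158352751614444 [-0.53  1.06  0.56]
start_top [([0.486, 0.051, 0.074], 0.94)]
grip [([0.6, 0.02, 0.075], 0.82)]
pointer [([0.606, -0.044, 0.058], 0.96)]
mark []
```

View pics/w1.png

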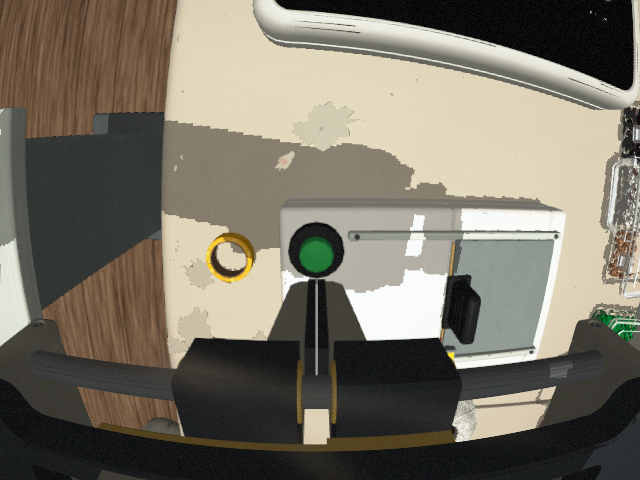

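The wrist view shows the green button at (316,254) straight ahead of the finger tips (316,280), the handle at (463,308), the pointer at (450,354), and box edges parallel to the image, so the yaw is right. Pressing now.

Run:
```python
from h import *
x=np.array([.4865,.0515,.08]);env.movel(x,rate=.1)
f0=env.sense()["wrist_force"][2]
for z in np.arange(.074,.0605,-.0015):
    x[2]=z;env.movel(x,rate=.03);s=env.sense();f=s["wrist_force"][2]-f0
    print(round(z,4),s["ee_pos"].round(4),round(f,2))
    if f>9:break
env.pause(.25)
s=env.sense();print(s["ee_pos"],s["wrist_force"]); viewer.read_camera("side")
x[2]=.14;env.movel(x,rate=.1);env.pause(.1);print(env.sense()["t"])
```

```text
0.074 [0.4865 0.0516 0.074 ] -0.92
0.0725 [0.4865 0.0515 0.0725] -0.4
0.071 [0.4866 0.0515 0.0711] 2.12
0.0695 [0.4866 0.0515 0.0695] 3.2
0.068 [0.4866 0.0515 0.068 ] 3.59
0.0665 [0.4866 0.0515 0.0665] 4.88
0.065 [0.4866 0.0515 0.0662] 18.51
[0.48665001 0.05155002 0.06620238] [-4.60712769 -1.00370781 18.56937487]
8.775
```

Run:
```python
from h import *
effector.release()
g=np.array([.600,.0178,.14]);env.movel(g,rate=.12)
g[2]=.061;env.movel(g,rate=.08)
print(env.sense()["wrist_force"].round(2))
effector.grasp(30);env.pause(.2)
s=env.sense();print(s["t"],s["ee_pos"],s["gripper_width"],s["grasp_force"],s["wrist_force"].round(2))
for c in("scene","side"):
    p,d=viewer.read_camera(c);cv2.imwrite(f"pics/{c}2.png",p[...,::-1]);blobs(c,p,d,[.57,0])
    for n in("pointer","mark"):
        r=tip_of(c,n)[:2]; print(n,[(np.round(x["at"],4).tolist(),round(x["score"],2)) for x in r])
```

```text
[-0.21 -0.02  1.17]
13.8083 [0.60042272 0.01781631 0.06104075] 0.011858063910879499 29.99524176120758 [ 3.6  -0.61 -2.22]
scene green 178 [311.9 292.8] [0.4843 0.0552 0.0705] z90 0.0728 top mean [0.4864 0.053  0.0723]
scene red 32 [314.5 240.5] [ 0.5533 -0.0538  0.0578] z90 0.0596 top mean [ 0.5534 -0.0548  0.0592]
scene yellow 17 [283.7 236.4] [ 0.604  -0.0261  0.0619] z90 0.1378 top mean [0.5682 0.018  0.1272]
pointer [([0.6036, -0.0435, 0.0563], 0.68)]
mark [([0.5581, -0.0562, 0.0478], 0.58)]
side red 33 [333.8 247.1] [ 0.5521 -0.0575  0.0571] z90 0.0581 top mean [ 0.5506 -0.057   0.0579]
side yellow 24 [355.  229.7] [ 0.6044 -0.0355  0.0605] z90 0.0617 top mean [ 0.6033 -0.0368  0.0612]
side yellow 25 [238.9 272.7] [0.4257 0.0094 0.0144] z90 0.0151 top mean [0.4225 0.0096 0.015 ]
pointer [([0.6092, -0.0448, 0.058], 0.88)]
mark [([0.5569, -0.0537, 0.0514], 0.53)]
```

Run:
```python
from h import *
g=env.sense()["ee_pos"].copy();u=np.array([np.cos(YAW),np.sin(YAW),0])
env.movel(g-.051*u,rate=.03);env.pause(.2)
s=env.sense();print(s["t"],s["ee_pos"],s["gripper_width"],s["grasp_force"],s["wrist_force"].round(2),((s["ee_pos"]-g)@u))
for c in("scene","side"):
    p,d=viewer.read_camera(c);np.savez(f"{c}3.npz",p=p,d=d);blobs(c,p,d,[.57,0])
    for n in("pointer","mark"):
        r=tip_of(c,n)[:2]; print(n,[(np.round(x["at"],4).tolist(),round(x["score"],2)) for x in r])
a=np.load("scene3.npz")["p"][200:275,260:360];b=np.load("side3.npz")["p"][205:280,285:385]
cv2.imwrite("pics/c3.png",np.vstack([cv2.resize(q[...,::-1],(400,300),interpolation=cv2.INTER_CUBIC) for q in(a,b)]))
```

```text
16.1583 [0.54954122 0.01266865 0.06105081] 0.011891608809151003 29.995923042297363 [ 6.11 -1.22 -5.48] -0.05082991283331581
scene green 188 [312.  292.5] [0.4844 0.0552 0.0708] z90 0.0727 top mean [0.4869 0.0524 0.0723]
scene red 39 [314.3 239.8] [ 0.5517 -0.0539  0.0581] z90 0.1674 top mean [ 0.5193 -0.0042  0.1259]
scene yellow 480 [242.3 248.9] [0.6605 0.0334 0.049 ] z90 0.0503 top mean [0.6588 0.0325 0.05  ]
pointer []
mark [([0.5555, -0.0563, 0.0497], 0.36)]
side red 35 [333.7 247.1] [ 0.5522 -0.0578  0.0576] z90 0.0584 top mean [ 0.5505 -0.0565  0.0583]
side yellow 6 [323.3 166.7] [ 0.5603 -0.0115  0.169 ] z90 0.1695 top mean [ 0.5594 -0.0122  0.1695]
side yellow 27 [328.8 239.7] [ 0.5531 -0.041   0.0608] z90 0.0614 top mean [ 0.5526 -0.039   0.0613]
side yellow 15 [240.7 270.9] [0.4303 0.0139 0.0143] z90 0.0159 top mean [0.4269 0.0116 0.0159]
pointer [([0.5573, -0.0469, 0.0575], 0.65), ([0.4866, 0.0503, 0.0755], 0.29)]
mark [([0.5544, -0.0538, 0.0486], 0.4)]
```

View pics/c3.png

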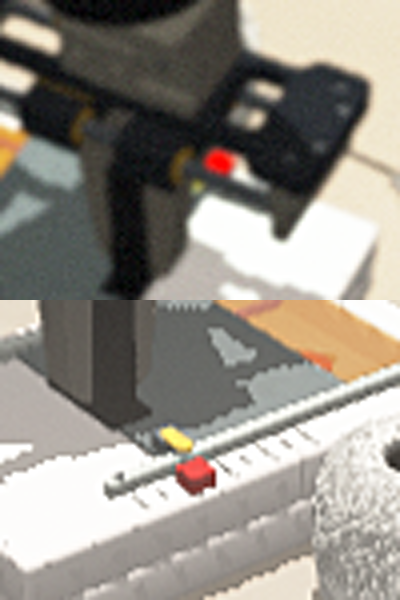

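Run:
```python
from h import *
from scipy.optimize import fsolve
R=orient(YAW);u=np.array([np.cos(YAW),np.sin(YAW),0]);v=np.array([-u[1],u[0],0]);k=np.array([0,0,1])
def proj(c,P):
    i=info(c);K=i["intrinsics"];q=(np.asarray(P)-i["eye"])@i["rotation"];return np.c_[K[0,2]-K[0,0]*q[:,0]/q[:,2],K[1,2]+K[1,1]*q[:,1]/q[:,2]]
def cen(c,o,sz):
    P=[o+a*sz[0]*u+b*sz[1]*v+h*sz[2]*k for a in(-.5,.5) for b in(-.5,.5) for h in(0,1)]
    h=cv2.convexHull(proj(c,P).astype(np.float32));m=cv2.moments(h);return np.array([m["m10"],m["m01"]])/m["m00"]
def fit(c,uv,z,sz):
    xy=fsolve(lambda q:cen(c,np.array([q[0],q[1],z]),sz)-uv,[.555,-.05],epsfcn=1e-4);w=np.r_[xy,z];return round(w@u,4),round(w@v,4)
for c,r,y in(("scene",(314.6,240.5),(285.2,234.8)),("side",(333.7,247.05),(355.6,229.1)),("side",(333.7,247.1),(328.8,239.7))):
    print(c,"red",fit(c,r,.05,(.012,.011,.008)),"yellow",fit(c,y,.059,(.004,.012,.002)))
```

```text
scene red (np.float64(0.5468), np.float64(-0.1075)) yellow (np.float64(0.601), np.float64(-0.0893))
side red (np.float64(0.5472), np.float64(-0.1035)) yellow (np.float64(0.6007), np.float64(-0.0892))
side red (np.float64(0.5471), np.float64(-0.1036)) yellow (np.float64(0.5479), np.float64(-0.09))<stdin>:10: RuntimeWarning: The iteration is not making good progress, as measured by the 
 improvement from the last ten iterations.
```

Fitting the two cameras' colour blobs puts the pointer 0.8 mm behind the band's middle, and the detectors say up to 3 mm. I'll trim by 1 mm, hold and hand in.

Run:
```python
from h import *
u=np.array([np.cos(YAW),np.sin(YAW),0])
env.movel(env.sense()["ee_pos"]-.0012*u,rate=.02);env.pause(1.0)
s=env.sense();print(s["t"],s["ee_pos"],s["gripper_width"],s["grasp_force"],abs(s["joint_velocities"]).max())
p,d=viewer.read_camera("side");blobs("side",p,d,[.57,-.05])
print(workorder.finish_job())
```

```text
17.7083 [0.54851891 0.01258597 0.06104952] 0.01160698720199857 29.9952632188797 0.0018951032497021751
side red 34 [333.6 247.1] [ 0.5515 -0.0579  0.0572] z90 0.0587 top mean [ 0.5514 -0.0572  0.0582]
side yellow 24 [328.8 240.1] [ 0.5535 -0.0405  0.0605] z90 0.0613 top mean [ 0.5528 -0.0404  0.061 ]
the job is handed in; nothing more can be done
None
```

The job is handed in at about 17.8 s. The green button was pressed to its stop and released, and the shutter is held at 30 N with the pointer measured within about 1 mm of the red band's middle (the detectors read up to about 2 mm off). Bystanders were not approached, and the verdict was not shown.

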